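# Put the pipette tips away

## Robot

A 6-joint arm with a two-finger parallel gripper is mounted at the origin on a cart in front of the work surface, level with it; the furniture and walls round the work are solid. World frame = base frame: x ahead of the robot, y to its left, z up, the work surface at z = 0. Lengths are in m, angles in rad, forces in N, time in s.
With the tool pointing down it reaches from about 0.35 to 0.975 m from the base axis. Payload 4.9 kg.
Tool frame: the origin (TCP) lies midway between the tips of the shut fingers; the grasp point (between the pads) lies 19 mm behind it; z points along the fingers, y is the line along which they close (so a half turn about z gives the same grasp; the last joint's range is limited). The gripper opens to 85 mm and grips with 20 to 120 N. Pads are 22 mm wide; open, the fingers measure 114 mm over their backs; the gripper's body (76 mm by 85 mm) begins 54 mm behind the grasp point. The pads swing forward as they close: fully open they stand 13 mm farther back than shut.
Start: joints at [1.014, 0.053, 1.613, -0, 1.476, -0.119], TCP at [0.265, 0.566, 0.231] pointing down, gripper open.
Joint ranges: [-3.01, 3.01], [-1.01, 2.22], [0.06, 2.58], [-1.02, 4.17], [0.09, 2.62], [-3.14, 3.14]. Speed limits (rad/s): [2.57, 2.57, 3.14, 3.14, 3.14, 3.14].

## Interface

Orientations are given as a rotation vector (axis times angle).
In Python, from station import ctrl gives the robot as it stands.
- The arm moves only by the shell command python3 -m handwheel 'ROWS' [FORCE]. ROWS is JSON, a list of rows, each an object with "gripper": the gripper command: -1 is fully open, 1 is shut, values between are in proportion; "offset": the shift along the tool's x, y, z in mm, a list of three; "rotation": the turn, a rotation vector about the tool's x, y, z in rad, a list of three. A call has exactly 8 rows; each row is the pose to reach, as a shift and turn from the pose commanded when the call began, along the tool's axes at that moment; what a row does not reach only later rows make up. A row lasts 1/8 s, in which the tool goes at most 62.5 mm and 10.7 degrees, less where a joint would pass 70% of its speed; a pose out of reach is approached as far as the arm can. A call with a gripper value outside its range is refused whole. The fingers move at their own pace and stop on an object; FORCE is the grip in N (left out, the last holds). Time passes only in rows, so rows that repeat a pose let the fingers close, or fill a call up. It gives the time, the measured TCP pose, the force, the opening and the grip force at its end, in the units of the state.
- ctrl.get_obs(): the state, without advancing time (a new reading comes with each control period).
- ctrl.get_image(name): name is "side" or "top"; returns a dict with "image" (400x640x3 uint8, red, green, blue), "fovy" (degrees; the focal length in pixels is half the picture's height over the tangent of half this angle, whatever the lens; pixels are square), "cx", "cy" (the principal point, pixels), "xyz" and "attitude" of the camera in the world. Camera axes: x right, y up, looking along -z (the intrinsics and any distortion apply to the point x, -y, -z); pixel columns grow to the right and rows downward; lengths in m; the calibration is good to about 2 mm. A picture is of the moment at which its call begins. There is no depth.
- ctrl.finish_job(): hands the job in; it is judged then, once.
The state is a dict: "t": time; "q": joint angles; "dq": joint speeds; "effort": joint torques, N m; "tool_pos": TCP position; "tool_rot": TCP orientation; "contact_force": force on the tool from outside, world axes, zero at the start; "wrist_torque": the same for the moment, N m; "opening": finger opening in m; "grip_force": force on a finger pad.
Only numpy, scipy, OpenCV 4.12 (cv2) and the standard library are available. Lean on these libraries where they do the work, as an engineer would, in place of code of your own. Each camera call takes 0.05 s, during which the arm holds its last target. There are 200 camera calls.

## Task

Put the box of pipette tips away, out of the dust: with the fingertips push its raised clear lid over so that it drops fully shut while the drawer is still out, then gently push the drawer with the box in it fully home into its housing, without ramming it. Only push: do not pick up or carry anything, keep the tip box sitting in the drawer, and leave the things around it where they stand.

Things in the scene. Friction and masses are not known exactly. Their poses are not given: they have to be found in the camera images.
- unit: White drawer housing, fixed to the worktop, open at its front: 180 deep (x) x 136 wide (y) x 114 mm high (z). Origin: centre of its underside, on the worktop; its own +x points to its back, so its front face lies at own x = -90 mm and the drawer comes out along own -x, towards the robot. The opening is 102 mm high: the box goes in only with its lid shut.
- drawer (a joint): Travel of the drawer in m along the housing's own -x: 0 = fully home (front panel against the housing), 0.165 = fully out. Slides with about 1.5 N of friction and stays where it is left; it has no catch. At the start it is 0.147 to 0.157 m out.
- drawer_front (a point): Centre of the outer face of the drawer's plain white front panel (12 thick, 134 wide, 72 mm high, its lower edge 4 mm and its upper edge 76 mm above the worktop; no handle). The point is 40 mm above the worktop. Axes as the housing's: -x points out of the panel.
- tipbox: Loose pipette tip box, 120 long x 87 wide, 80 mm high with its lid shut, 240 to 390 g, sitting in the drawer's tray (tray floor 12 mm above the worktop, rim 34 mm, play about 3 mm sideways and 6 mm along the travel each way). Origin: centre of the underside. Its own y (the 120 mm length) runs along the drawer's travel; its own +x points to the hinge side, which is the housing's +y side (the left seen from the robot).
- tipbox_lid (a joint): Angle of the box's clear lid in rad: 0 = shut, 1.92 = fully open against its stop, leaning outward over the hinge side. Light hinge with a little friction: above about 1.5 it falls open, between about 1.5 and 0.6 it may stay where it is left, below about 0.6 it drops shut by itself; there is no catch.
- lid_hinge (a point): Middle of the lid's hinge line, at the top edge of the box's hinge side (own x = 44, z = 48 mm of the box; 60 mm above the worktop). The hinge line runs along the box's own y.
- lid_edge (a point): Middle of the free edge of the lid's top panel: 83 mm from the hinge side and 31 mm above the hinge when the lid is shut. The lid is a clear cap 82 x 118 mm, 31 mm deep, walls 2 mm; fully open, its panel stands almost upright outside the hinge (from about 30 mm outward at 48 mm above the worktop to about 58 mm outward at 126 mm above the worktop).
- tape_roll: Bystander: roll of tape, 100 mm across, 25 mm high, lying on top of the housing. Origin: centre of its underside.
- timer: Bystander: small timer, 32 x 66 x 62 mm, left of the drawer towards the robot. Origin: centre of its underside.
- beaker: Bystander: clear beaker, 106 mm across, 132 mm high, right of the housing. Origin: centre of its underside.
- parafilm: Bystander: upright film roll, 52 mm across, 50 mm high, on the worktop just left of the housing. Origin: centre of its underside.
- marker: Bystander: marker pen, 132 mm long, 13 mm high, lying near the table's front edge. Origin: centre of its underside.

How it is judged:
On the way, in this order (a step that is already met when the one before it is completed fails the run):
1. the lid is shut while the drawer is still out (value of joint tipbox_lid below 0.06 rad and value of joint drawer above 0.1 m), for 0.2 s.
2. the drawer is pushed home with the lid shut (value of joint drawer below 0.005 m and value of joint tipbox_lid below 0.06 rad), for 0.2 s.
At the end, for the whole second after the job is handed in: The drawer is home to within 5 mm, the lid is shut to within 0.06 rad, and the tip box sits level and at rest in the drawer (all of step 2 and horizontal distance between tipbox and drawer_front below 0.1 m and angle between tipbox's own z axis and vertical below 0.08 rad and linear speed of tipbox below 0.02 m/s); the robot touches nothing.
It fails at once if the drawer or its housing is rammed: the fingers press on it with more than 50 N (contact force between the fingers and unit above 50 N).
It fails at once if the tip box is lifted or tipped (more than 12 mm or 0.25 rad) (height (world z) of tipbox above 0.024 m or angle between tipbox's own z axis and vertical above 0.25 rad).
It fails at once if a bystander (tape roll, timer, beaker, film roll, marker pen) is disturbed: moved more than 25 mm (distance of any of tape_roll, timer, beaker, parafilm, marker from where it was at the start of the episode above 0.025 m).
It also fails if it takes over 51 s, if anything falls off the work surface, if the arm or the gripper's body presses on something with over 40 N, if the wrist force passes 120 N, or if a joint passes its speed limit or range.

## Working session

There is one attempt and no reset: what is moved stays moved. The work goes in short steps, Python scripts to look and compute and a shell command to move; the robot and the scene stay as the last step left them, time stands still between calls to the robot, and variables do not carry over. Pictures are saved under pics/ and viewed, at most 10 in all, crops included, and the job is handed in when it is done.

```bash
mkdir -p pics; cat > h.py <<'E'
import numpy as np,cv2
from station import ctrl
from scipy.spatial.transform import Rotation as R
def snap(n,f):
    d=ctrl.get_image(n); cv2.imwrite(f,cv2.cvtColor(d["image"],cv2.COLOR_RGB2BGR)); return d
E
python3 - <<'E'
from h import *
for n in("side","top"):
    d=snap(n,f"pics/{n}0.png"); print({k:v for k,v in d.items() if k!="image"})
o=ctrl.get_obs(); print(o)
E
```

```text
{'fovy': 50.37861203995594, 'cx': 314.50283394975736, 'cy': 196.62624151356158, 'xyz': array([0.27056712, 1.20160563, 0.5042509 ]), 'attitude': array([ 0.22053395, -1.58457664, -2.46067525])}
{'fovy': 49.832946000421195, 'cx': 322.8683063964317, 'cy': 199.48700506515414, 'xyz': array([0.38094856, 0.29240628, 0.96394607]), 'attitude': array([ 0.13796907, -0.10261505, -1.57062324])}
{'t': 0.1, 'q': array([ 1.01401941e+00,  5.33375787e-02,  1.61416799e+00, -2.63771323e-05,
        1.47602714e+00, -1.18990050e-01]), 'dq': array([ 0.00062879, -0.00244365, -0.00195772,  0.00056094, -0.00138896,
        0.00010691]), 'effort': array([ 1.67786739e-04, -3.94903135e+01, -3.71363461e+01, -1.39965464e-04,
        3.94084389e-03, -2.18714229e-05]), 'tool_pos': array([0.26465363, 0.56556387, 0.23015025]), 'tool_rot': array([-6.82057140e-01, -3.06602501e+00,  2.88822586e-03]), 'contact_force': array([ 0.47121527,  0.10366776, -0.40083061]), 'wrist_torque': array([-0.03515093,  0.0199123 , -0.03827125]), 'grip_force': 0.0, 'opening': 0.08546843650788233}
```

View pics/side0.png

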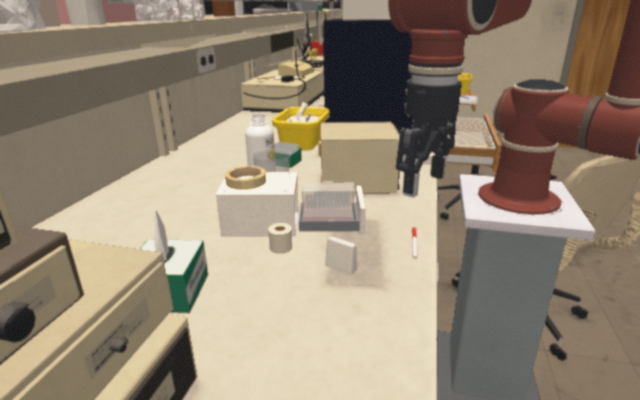

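View pics/top0.png

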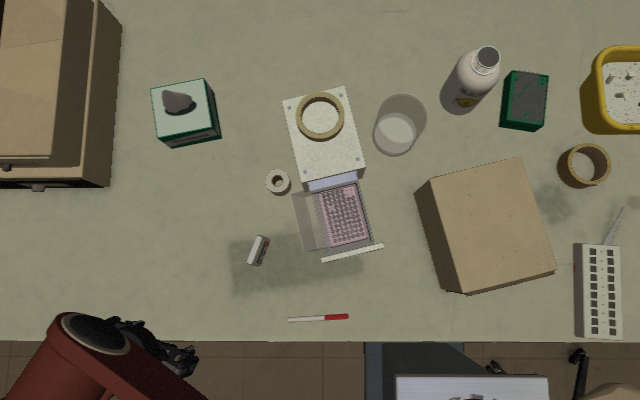

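```bash
python3 - <<'E'
import cv2
i=cv2.imread("pics/top0.png")[75:275,225:435]
cv2.imwrite("pics/topc.png",cv2.resize(i,None,fx=3.0,fy=3.0,interpolation=cv2.INTER_CUBIC)[:600])
E
```

```text
(no output)
```

View pics/topc.png

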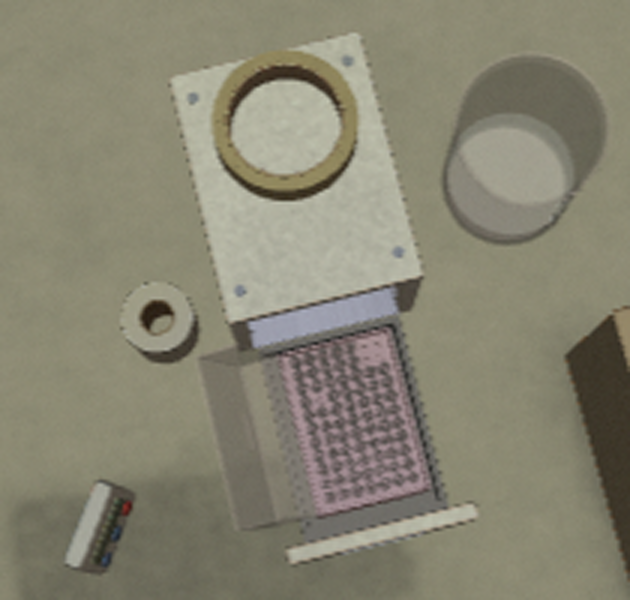

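```bash
cat >> h.py <<'E'
def ray(d,u,v,z):
    f=200/np.tan(np.radians(d["fovy"]/2)); M=R.from_rotvec(d["attitude"])
    r=M.apply([(u-d["cx"])/f,-(v-d["cy"])/f,-1]); p=d["xyz"]; return p+r*(z-p[2])/r[2]
E
python3 - <<'E'
from h import *
d=ctrl.get_image("top")
pts={'h':[(171,77,.114),(358,34,.114),(422,275,.114),(232,322,.114)],'panel':[(289,563,.076),(479,517,.076),(287,549,.076),(476,505,.076)],'lid':[(201,357,.126),(238,530,.126)],'timer':[(107,480,.062),(133,490,.062),(105,573,.062),(67,568,.062)],'para':[(158,318,.05)],'beaker':[(530,125,.132)]}
P={}
for k,v in pts.items():
    P[k]=np.array([ray(d,225+a/3,75+b/3,z)for a,b,z in v]); print(k,P[k].round(4).tolist())
h=P['h']; c=h.mean(0); ax=(h[0]+h[1]-h[2]-h[3]); ax[2]=0; ax/=np.linalg.norm(ax); ay=np.array([-ax[1],ax[0],0])
print("c",c,"yaw",np.arctan2(ax[1],ax[0]))
for k,v in P.items(): print(k,[( (p-c)@ax*1e3,(p-c)@ay*1e3) for p in v])
T=R.from_rotvec(ctrl.get_obs()["tool_rot"]); print(T.as_matrix().round(3))
E
```

```text
h [[0.7202, 0.396, 0.114], [0.7501, 0.2665, 0.114], [0.5787, 0.225, 0.114], [0.5473, 0.3528, 0.114]]
panel [[0.3876, 0.3157, 0.076], [0.4184, 0.186, 0.076], [0.397, 0.317, 0.076], [0.4265, 0.1879, 0.076]]
lid [[0.5216, 0.3722, 0.126], [0.4083, 0.3472, 0.126]]
timer [[0.4454, 0.4434, 0.062], [0.4383, 0.4251, 0.062], [0.381, 0.4435, 0.062], [0.3845, 0.47, 0.062]]
para [[0.5631, 0.4109, 0.05]]
beaker [[0.6768, 0.1526, 0.132]]
c [0.64907986 0.31006293 0.114     ] yaw 0.24125872553966626
h [(np.float64(89.58429822677779), np.float64(66.48275759256956)), (np.float64(87.66978512755561), np.float64(-66.48275759256958)), (np.float64(-88.63456576031476), np.float64(-65.77323526325779)), (np.float64(-88.61951759401877), np.float64(65.77323526325775))]
panel [(np.float64(-252.60886390215265), np.float64(67.91463082246035)), (np.float64(-253.65661643747805), np.float64(-65.31825199902308)), (np.float64(-243.11533185628653), np.float64(66.97355486356723)), (np.float64(-245.2943821773727), np.float64(-65.46837753046758))]
lid [(np.float64(-108.93345782052793), np.float64(90.82077862060308)), (np.float64(-224.9143964783703), np.float64(93.62777414213988))]
timer [(np.float64(-165.93469621230588), np.float64(178.18260181987085)), (np.float64(-177.16424011815886), np.float64(162.01485035079222)), (np.float64(-228.4072029666714), np.float64(193.62059365336415)), (np.float64(-218.70594782133833), np.float64(218.53928909566068))]
para [(np.float64(-59.40385220780151), np.float64(118.43039681474092))]
beaker [(np.float64(-10.718254605097389), np.float64(-159.4850589636059))]
[[-0.906  0.424 -0.001]
 [ 0.424  0.906 -0.001]
 [ 0.    -0.002 -1.   ]]
```

Top crop: the housing corners, the panel and the open lid (free edge at crop px 201,357 to 238,530) agree with the given dimensions. The lid's outer side is clear, and at a tip height of 120 mm I pass above the timer and film roll.

```bash
python3 -m handwheel '[{"gripper":1,"offset":[-40,-10,0],"rotation":[0,0,-0.15]},{"gripper":1,"offset":[-90,-25,0],"rotation":[0,0,-0.3]},{"gripper":1,"offset":[-140,-38,0],"rotation":[0,0,-0.45]},{"gripper":1,"offset":[-190,-50,0],"rotation":[0,0,-0.6]},{"gripper":1,"offset":[-240,-64,0],"rotation":[0,0,-0.68]},{"gripper":1,"offset":[-240,-64,50],"rotation":[0,0,-0.68]},{"gripper":1,"offset":[-240,-64,95],"rotation":[0,0,-0.68]},{"gripper":1,"offset":[-240,-64,110],"rotation":[0,0,-0.68]}]'
cat >> h.py <<'E'
def own():
    o=ctrl.get_obs(); a=.2425; p=(o["tool_pos"]-[.649,.310,0])*1e3; c,s=np.cos(a),np.sin(a)
    print("own",[round(c*p[0]+s*p[1],1),round(-s*p[0]+c*p[1],1),round(p[2],1)],"F",o["contact_force"].round(1),"t",o["t"])
    print(R.from_rotvec(o["tool_rot"]).as_matrix().round(3).tolist(),"unit yaw .2425: x",(round(c,3),round(s,3)))
E
python3 - <<'E'
from h import *
own(); snap("top","pics/a.png")
E
```

```text
t: 1.15
tool_pos: [0.4532, 0.4047, 0.1172]
tool_rot: [0.378, -3.113, 0.005]
contact_force: [0.1, 0.1, -0.7]
opening: 0.0001
grip_force: 0.0
own [np.float64(-167.3), np.float64(138.9), np.float64(117.2)] F [ 0.1  0.1 -0.7] t 1.15
[[-0.971, -0.239, -0.006], [-0.239, 0.971, -0.004], [0.006, -0.002, -1.0]] unit yaw .2425: x (np.float64(0.971), np.float64(0.24))
```

View pics/a.png

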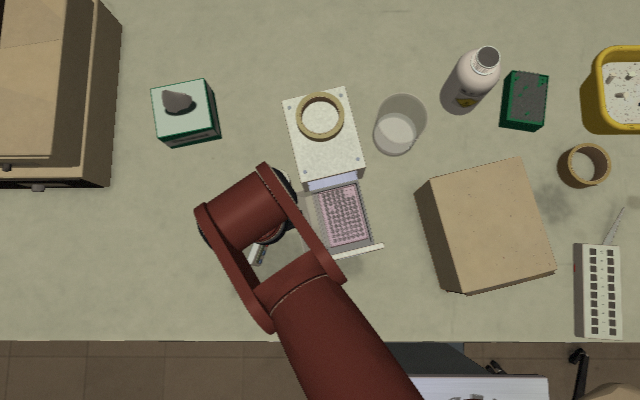

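The gripper is left of the lid with the tool axes aligned to the housing (tool y = housing y). I'll push towards −y.

```bash
python3 -m handwheel '[{"gripper":1,"offset":[0,-10,0],"rotation":[0,0,0]},{"gripper":1,"offset":[0,-20,0],"rotation":[0,0,0]},{"gripper":1,"offset":[0,-30,0],"rotation":[0,0,0]},{"gripper":1,"offset":[0,-40,0],"rotation":[0,0,0]},{"gripper":1,"offset":[0,-50,0],"rotation":[0,0,0]},{"gripper":1,"offset":[0,-60,0],"rotation":[0,0,0]},{"gripper":1,"offset":[0,-70,0],"rotation":[0,0,0]},{"gripper":1,"offset":[0,-80,0],"rotation":[0,0,0]}]'
python3 -m handwheel '[{"gripper":1,"offset":[0,-8,0],"rotation":[0,0,0]},{"gripper":1,"offset":[0,-16,0],"rotation":[0,0,0]},{"gripper":1,"offset":[0,-24,0],"rotation":[0,0,0]},{"gripper":1,"offset":[0,-32,0],"rotation":[0,0,0]},{"gripper":1,"offset":[0,-40,0],"rotation":[0,0,0]},{"gripper":1,"offset":[0,-48,0],"rotation":[0,0,0]},{"gripper":1,"offset":[0,-56,0],"rotation":[0,0,0]},{"gripper":1,"offset":[0,-64,0],"rotation":[0,0,0]}]'
python3 - <<'E'
from h import *
own(); d=snap("side","pics/b.png")
i=cv2.imread("pics/b.png")[130:290,200:440]; cv2.imwrite("pics/b.png",cv2.resize(i,None,fx=3,fy=3,interpolation=cv2.INTER_CUBIC))
E
```

```text
t: 2.2
tool_pos: [0.4741, 0.3275, 0.1207]
tool_rot: [0.379, -3.118, 0.001]
contact_force: [0.0, -0.1, 1.0]
opening: -0.0001
grip_force: 0.3
t: 3.2
tool_pos: [0.4899, 0.266, 0.1213]
tool_rot: [-0.379, 3.119, -0.0]
contact_force: [-0.2, 0.6, 0.3]
opening: 0.0003
grip_force: 0.0
own [np.float64(-165.0), np.float64(-4.5), np.float64(121.3)] F [-0.2  0.6  0.3] t 3.2
[[-0.971, -0.24, 0.0], [-0.24, 0.971, -0.0], [-0.0, -0.0, -1.0]] unit yaw .2425: x (np.float64(0.971), np.float64(0.24))
```

View pics/b.png

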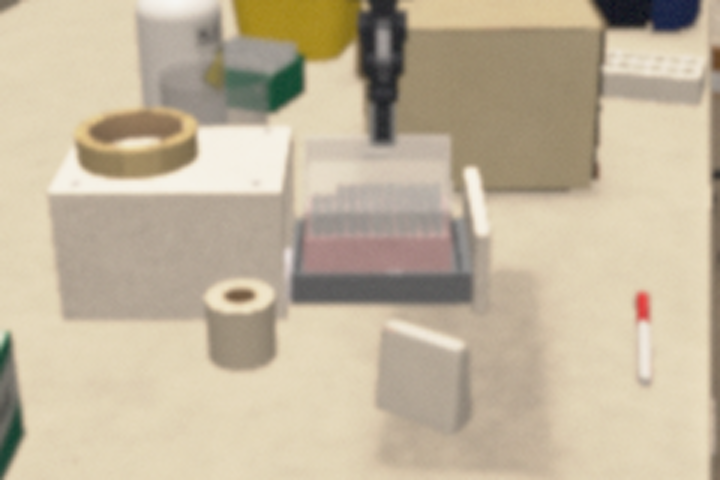

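The lid (crop px 305–450, 135–230) leans over the box and the finger is touching its outer face at about (382,140). I'll keep going past the free edge so it drops.

```bash
python3 -m handwheel '[{"gripper":1,"offset":[0,-7,0],"rotation":[0,0,0]},{"gripper":1,"offset":[0,-14,0],"rotation":[0,0,0]},{"gripper":1,"offset":[0,-21,0],"rotation":[0,0,0]},{"gripper":1,"offset":[0,-28,0],"rotation":[0,0,0]},{"gripper":1,"offset":[0,-35,0],"rotation":[0,0,0]},{"gripper":1,"offset":[0,-42,0],"rotation":[0,0,0]},{"gripper":1,"offset":[0,-42,0],"rotation":[0,0,0]},{"gripper":1,"offset":[0,-42,0],"rotation":[0,0,0]}]'
python3 - <<'E'
from h import *
own(); d=snap("side","pics/c.png")
i=cv2.imread("pics/c.png")[150:250,260:400]; cv2.imwrite("pics/c.png",cv2.resize(i,None,fx=5,fy=5,interpolation=cv2.INTER_CUBIC))
E
```

```text
t: 4.25
tool_pos: [0.4998, 0.2258, 0.1213]
tool_rot: [0.379, -3.119, -0.0]
contact_force: [-0.1, 0.3, -0.1]
opening: -0.0003
grip_force: 0.0
own [np.float64(-165.1), np.float64(-45.9), np.float64(121.3)] F [-0.1  0.3 -0.1] t 4.25
[[-0.971, -0.24, -0.0], [-0.24, 0.971, 0.0], [0.0, 0.0, -1.0]] unit yaw .2425: x (np.float64(0.971), np.float64(0.24))
```

View pics/c.png

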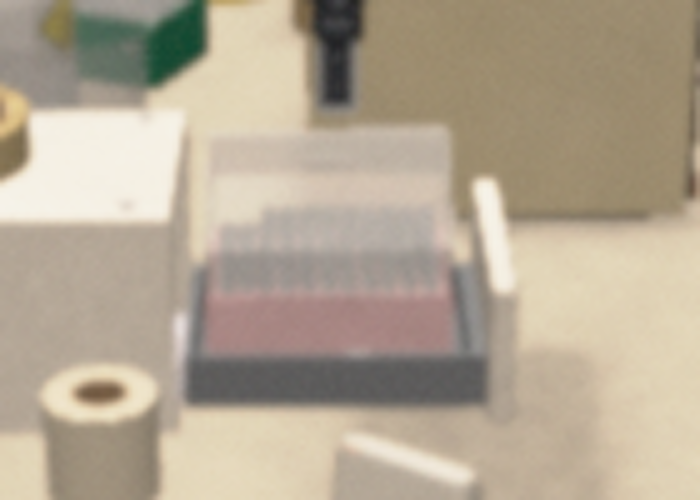

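```bash
python3 - <<'E'
from h import *
d=ctrl.get_image("side"); f=200/np.tan(np.radians(d["fovy"]/2)); M=R.from_rotvec(d["attitude"]).inv()
a=.2425;c,s=np.cos(a),np.sin(a)
def pr(x,y,z):
    p=M.apply(np.array([.649+c*x/1e3-s*y/1e3,.31+s*x/1e3+c*y/1e3,z/1e3])-d["xyz"]); u=d["cx"]-f*p[0]/p[2]; v=d["cy"]+f*p[1]/p[2]; return round((u-260)*5),round((v-150)*5)
for th in(0,.1,.3,.5,.7):
  E=lambda r,h:(44-(r*np.cos(th)-h*np.sin(th)),60+r*np.sin(th)+h*np.cos(th))
  print(th,[[pr(x,*E(r,h)) for x in(-108,-226)] for r,h in((83,31),(0,31),(83,0),(0,0))])
E
```

```text
0 [[(219, 167), (452, 165)], [(213, 235), (464, 233)], [(221, 223), (451, 221)], [(215, 294), (462, 292)]]
0.1 [[(218, 155), (453, 153)], [(213, 238), (464, 236)], [(220, 208), (451, 207)], [(215, 294), (462, 292)]]
0.3 [[(217, 134), (455, 132)], [(212, 245), (465, 244)], [(219, 182), (452, 180)], [(215, 294), (462, 292)]]
0.5 [[(216, 119), (457, 117)], [(212, 255), (466, 253)], [(218, 159), (454, 157)], [(215, 294), (462, 292)]]
0.7 [[(214, 110), (460, 108)], [(212, 267), (466, 265)], [(217, 140), (456, 138)], [(215, 294), (462, 292)]]
```

At crop rows 128 and 172 the free edge matches a lid angle of about 0.35 rad. That means it is either caught under the fingertip or still falling. I'll lift, come back over it and check.

```bash
python3 -m handwheel '[{"gripper":1,"offset":[0,0,-10],"rotation":[0,0,0]},{"gripper":1,"offset":[0,0,-25],"rotation":[0,0,0]},{"gripper":1,"offset":[0,10,-25],"rotation":[0,0,0]},{"gripper":1,"offset":[0,20,-25],"rotation":[0,0,0]},{"gripper":1,"offset":[0,25,-25],"rotation":[0,0,0]},{"gripper":1,"offset":[0,25,-25],"rotation":[0,0,0]},{"gripper":1,"offset":[0,25,-25],"rotation":[0,0,0]},{"gripper":1,"offset":[0,25,-25],"rotation":[0,0,0]}]'
python3 - <<'E'
from h import *
own(); d=snap("side","pics/e.png")
i=cv2.imread("pics/e.png")[150:250,260:400]; cv2.imwrite("pics/e.png",cv2.resize(i,None,fx=5,fy=5,interpolation=cv2.INTER_CUBIC))
E
```

```text
t: 5.35
tool_pos: [0.4938, 0.2498, 0.1462]
tool_rot: [0.379, -3.118, 0.0]
contact_force: [-0.1, 0.6, 0.4]
opening: 0.0
grip_force: 0.0
own [np.float64(-165.1), np.float64(-21.2), np.float64(146.2)] F [-0.1  0.6  0.4] t 5.35
[[-0.971, -0.24, -0.0], [-0.24, 0.971, -0.0], [0.0, -0.0, -1.0]] unit yaw .2425: x (np.float64(0.971), np.float64(0.24))
```

View pics/e.png

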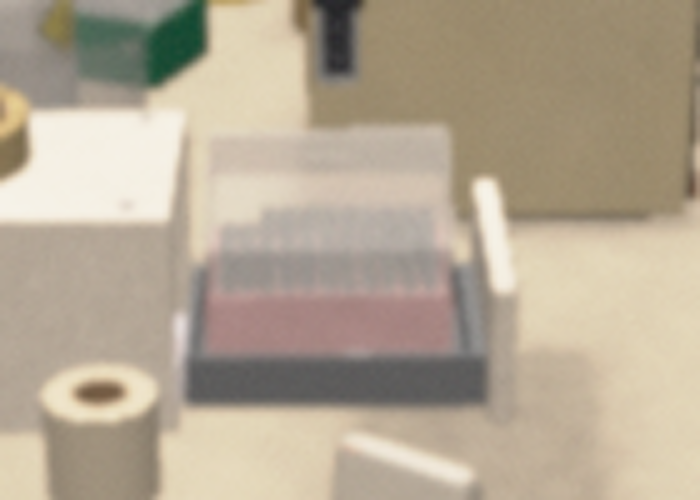

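The lid has not moved since the last picture, so it is resting ajar or my projection is off. I'll press down gently and watch the height and force.

```bash
python3 -m handwheel '[{"gripper":1,"offset":[0,0,8],"rotation":[0,0,0]},{"gripper":1,"offset":[0,0,16],"rotation":[0,0,0]},{"gripper":1,"offset":[0,0,22],"rotation":[0,0,0]},{"gripper":1,"offset":[0,0,27],"rotation":[0,0,0]},{"gripper":1,"offset":[0,0,31],"rotation":[0,0,0]},{"gripper":1,"offset":[0,0,35],"rotation":[0,0,0]},{"gripper":1,"offset":[0,0,38],"rotation":[0,0,0]},{"gripper":1,"offset":[0,0,40],"rotation":[0,0,0]}]'
python3 - <<'E'
from h import *
own(); d=snap("side","pics/f.png")
i=cv2.imread("pics/f.png")[150:250,260:400]; cv2.imwrite("pics/f.png",cv2.resize(i,None,fx=5,fy=5,interpolation=cv2.INTER_CUBIC))
E
```

```text
t: 6.4
tool_pos: [0.4938, 0.25, 0.1062]
tool_rot: [0.38, -3.119, -0.0]
contact_force: [-1.1, -0.2, -0.1]
opening: 0.0001
grip_force: 0.0
own [np.float64(-165.1), np.float64(-20.9), np.float64(106.2)] F [-1.1 -0.2 -0.1] t 6.4
[[-0.971, -0.24, -0.0], [-0.24, 0.971, 0.0], [0.0, 0.0, -1.0]] unit yaw .2425: x (np.float64(0.971), np.float64(0.24))
```

View pics/f.png

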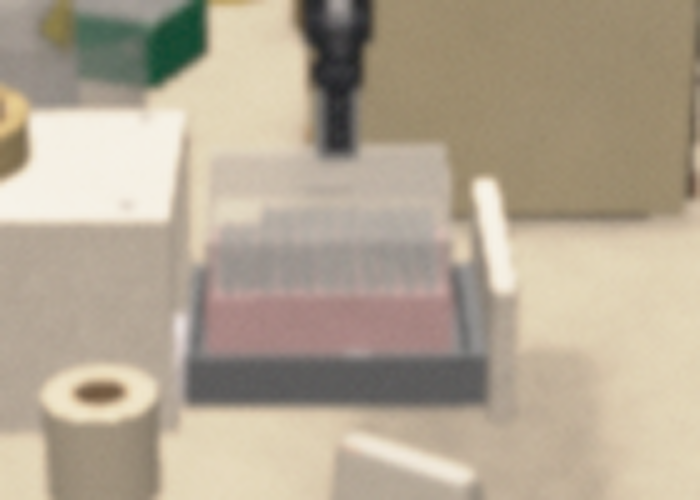

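The edge has dropped to crop row 148 (about 0.15 rad), so the hinge was simply sticking. I'll keep pressing gently to about 91 mm.

```bash
python3 -m handwheel '[{"gripper":1,"offset":[0,0,3],"rotation":[0,0,0]},{"gripper":1,"offset":[0,0,6],"rotation":[0,0,0]},{"gripper":1,"offset":[0,0,9],"rotation":[0,0,0]},{"gripper":1,"offset":[0,0,11],"rotation":[0,0,0]},{"gripper":1,"offset":[0,0,12],"rotation":[0,0,0]},{"gripper":1,"offset":[0,0,13],"rotation":[0,0,0]},{"gripper":1,"offset":[0,0,14],"rotation":[0,0,0]},{"gripper":1,"offset":[0,0,14],"rotation":[0,0,0]}]'
python3 - <<'E'
from h import *
own(); d=snap("side","pics/g.png")
i=cv2.imread("pics/g.png")[150:250,260:400]; cv2.imwrite("pics/g.png",cv2.resize(i,None,fx=5,fy=5,interpolation=cv2.INTER_CUBIC))
E
```

```text
t: 7.45
tool_pos: [0.4938, 0.25, 0.0922]
tool_rot: [0.379, -3.118, 0.0]
contact_force: [-0.5, 0.2, 0.3]
opening: -0.0001
grip_force: 0.0
own [np.float64(-165.1), np.float64(-21.0), np.float64(92.2)] F [-0.5  0.2  0.3] t 7.45
[[-0.971, -0.24, -0.0], [-0.24, 0.971, -0.0], [0.0, 0.0, -1.0]] unit yaw .2425: x (np.float64(0.971), np.float64(0.24))
```

View pics/g.png

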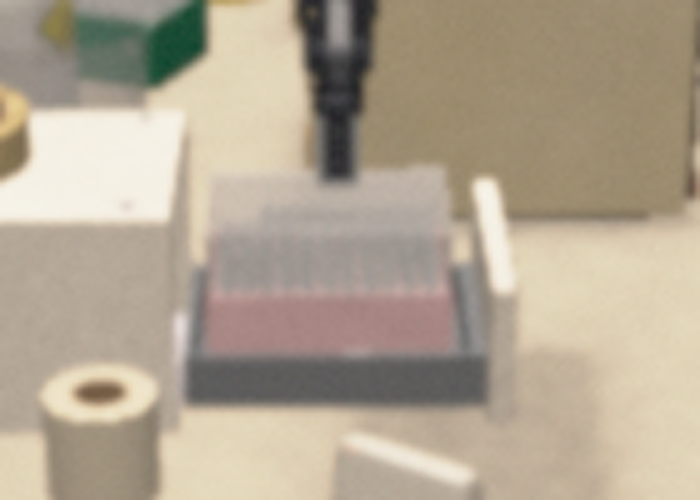

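The edge is now at crop row 168, which matches shut, but no contact force shows yet. I'll press a little further until I feel it seat, then lift off.

```bash
python3 -m handwheel '[{"gripper":1,"offset":[0,0,0.5],"rotation":[0,0,0]},{"gripper":1,"offset":[0,0,1],"rotation":[0,0,0]},{"gripper":1,"offset":[0,0,1.5],"rotation":[0,0,0]},{"gripper":1,"offset":[0,0,1.5],"rotation":[0,0,0]},{"gripper":1,"offset":[0,0,1.5],"rotation":[0,0,0]},{"gripper":1,"offset":[0,0,1.5],"rotation":[0,0,0]},{"gripper":1,"offset":[0,0,1.5],"rotation":[0,0,0]},{"gripper":1,"offset":[0,0,1.5],"rotation":[0,0,0]}]'
```

```text
t: 8.5
tool_pos: [0.4944, 0.2502, 0.0918]
tool_rot: [-0.379, 3.117, 0.0]
contact_force: [-0.6, -1.1, 4.4]
opening: -0.0002
grip_force: 2.6
```

The lid is seated: 4.4 N at 92 mm. Next I lift and move in front of the drawer panel.

```bash
python3 -m handwheel '[{"gripper":1,"offset":[0,0,-20],"rotation":[0,0,0]},{"gripper":1,"offset":[0,0,-45],"rotation":[0,0,0]},{"gripper":1,"offset":[40,10,-50],"rotation":[0,0,0]},{"gripper":1,"offset":[90,20,-50],"rotation":[0,0,0]},{"gripper":1,"offset":[125,21,-50],"rotation":[0,0,0]},{"gripper":1,"offset":[125,21,-15],"rotation":[0,0,0]},{"gripper":1,"offset":[125,21,20],"rotation":[0,0,0]},{"gripper":1,"offset":[125,21,36],"rotation":[0,0,0]}]'
python3 - <<'E'
from h import *
own(); d=snap("side","pics/i.png")
i=cv2.imread("pics/i.png")[140:260,220:400]; cv2.imwrite("pics/i.png",cv2.resize(i,None,fx=4,fy=4,interpolation=cv2.INTER_CUBIC))
E
```

```text
t: 9.5
tool_pos: [0.3665, 0.2401, 0.0537]
tool_rot: [0.379, -3.117, 0.001]
contact_force: [0.7, 0.6, -0.1]
opening: 0.0003
grip_force: 0.0
own [np.float64(-291.0), np.float64(0.0), np.float64(53.7)] F [ 0.7  0.6 -0.1] t 9.5
[[-0.971, -0.24, -0.002], [-0.24, 0.971, -0.001], [0.002, -0.0, -1.0]] unit yaw .2425: x (np.float64(0.971), np.float64(0.24))
```

View pics/i.png

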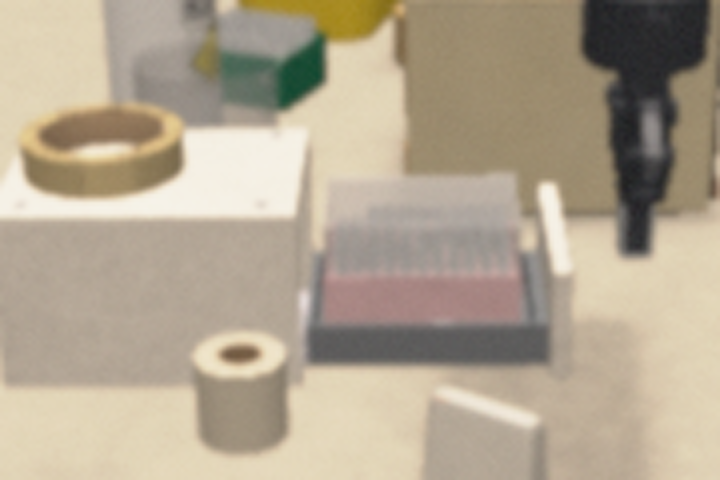

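The lid top edge is at crop row 178, where a shut lid should be, and the fingertip is about 30 mm in front of the panel. I'll push slowly along tool −x.

```bash
python3 -m handwheel '[{"gripper":1,"offset":[-6,0,-3],"rotation":[0,0,0]},{"gripper":1,"offset":[-12,0,-3],"rotation":[0,0,0]},{"gripper":1,"offset":[-17,0,-3],"rotation":[0,0,0]},{"gripper":1,"offset":[-21,0,-3],"rotation":[0,0,0]},{"gripper":1,"offset":[-25,0,-3],"rotation":[0,0,0]},{"gripper":1,"offset":[-29,0,-3],"rotation":[0,0,0]},{"gripper":1,"offset":[-33,0,-3],"rotation":[0,0,0]},{"gripper":1,"offset":[-38,0,-3],"rotation":[0,0,0]}]'
python3 -m handwheel '[{"gripper":1,"offset":[-5,0,0],"rotation":[0,0,0]},{"gripper":1,"offset":[-10,0,0],"rotation":[0,0,0]},{"gripper":1,"offset":[-15,0,0],"rotation":[0,0,0]},{"gripper":1,"offset":[-20,0,0],"rotation":[0,0,0]},{"gripper":1,"offset":[-25,0,0],"rotation":[0,0,0]},{"gripper":1,"offset":[-30,0,0],"rotation":[0,0,0]},{"gripper":1,"offset":[-35,0,0],"rotation":[0,0,0]},{"gripper":1,"offset":[-40,0,0],"rotation":[0,0,0]}]'
python3 -m handwheel '[{"gripper":1,"offset":[-5,0,0],"rotation":[0,0,0]},{"gripper":1,"offset":[-10,0,0],"rotation":[0,0,0]},{"gripper":1,"offset":[-15,0,0],"rotation":[0,0,0]},{"gripper":1,"offset":[-20,0,0],"rotation":[0,0,0]},{"gripper":1,"offset":[-25,0,0],"rotation":[0,0,0]},{"gripper":1,"offset":[-30,0,0],"rotation":[0,0,0]},{"gripper":1,"offset":[-35,0,0],"rotation":[0,0,0]},{"gripper":1,"offset":[-40,0,0],"rotation":[0,0,0]}]'
python3 - <<'E'
from h import *
own(); d=snap("side","pics/j.png")
i=cv2.imread("pics/j.png")[140:260,220:400]; cv2.imwrite("pics/j.png",cv2.resize(i,None,fx=4,fy=4,interpolation=cv2.INTER_CUBIC))
E
```

```text
t: 10.55
tool_pos: [0.4041, 0.2495, 0.0576]
tool_rot: [0.38, -3.117, 0.001]
contact_force: [-1.1, -0.4, 0.6]
opening: 0.0001
grip_force: 0.8
t: 11.55
tool_pos: [0.4434, 0.2592, 0.0577]
tool_rot: [0.38, -3.118, 0.0]
contact_force: [-1.5, -2.1, -1.8]
opening: -0.0002
grip_force: 0.8
t: 12.55
tool_pos: [0.4823, 0.2688, 0.0578]
tool_rot: [-0.38, 3.119, -0.0]
contact_force: [-1.1, -2.4, -0.9]
opening: 0.0002
grip_force: 0.8
own [np.float64(-171.7), np.float64(0.0), np.float64(57.8)] F [-1.1 -2.4 -0.9] t 12.55
[[-0.971, -0.24, 0.0], [-0.24, 0.971, -0.0], [-0.0, -0.0, -1.0]] unit yaw .2425: x (np.float64(0.971), np.float64(0.24))
```

View pics/j.png

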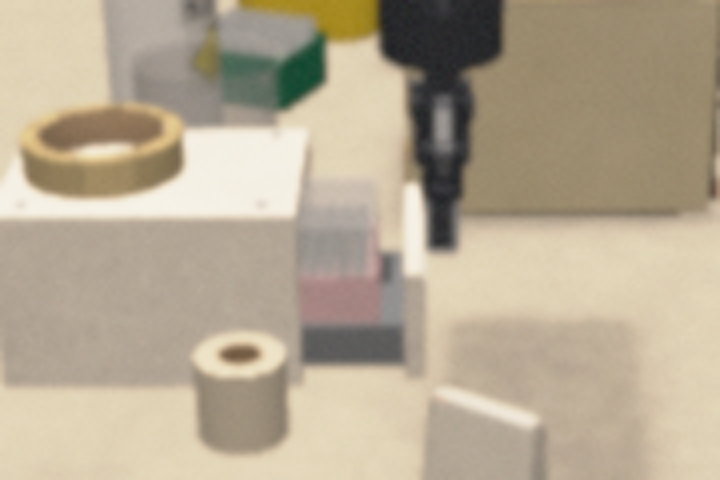

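The lid is shut, the box is entering the housing, and the panel is about 60 mm from home. I've now viewed 11 pictures, one over the limit of 10, so from here I go by force and position only, more slowly.

```bash
python3 -m handwheel '[{"gripper":1,"offset":[-5,0,0],"rotation":[0,0,0]},{"gripper":1,"offset":[-11,0,0],"rotation":[0,0,0]},{"gripper":1,"offset":[-17,0,0],"rotation":[0,0,0]},{"gripper":1,"offset":[-23,0,0],"rotation":[0,0,0]},{"gripper":1,"offset":[-29,0,0],"rotation":[0,0,0]},{"gripper":1,"offset":[-35,0,0],"rotation":[0,0,0]},{"gripper":1,"offset":[-40,0,0],"rotation":[0,0,0]},{"gripper":1,"offset":[-45,0,0],"rotation":[0,0,0]}]'
python3 -m handwheel '[{"gripper":1,"offset":[-1,0,0],"rotation":[0,0,0]},{"gripper":1,"offset":[-2,0,0],"rotation":[0,0,0]},{"gripper":1,"offset":[-3,0,0],"rotation":[0,0,0]},{"gripper":1,"offset":[-4,0,0],"rotation":[0,0,0]},{"gripper":1,"offset":[-5,0,0],"rotation":[0,0,0]},{"gripper":1,"offset":[-6,0,0],"rotation":[0,0,0]},{"gripper":1,"offset":[-7,0,0],"rotation":[0,0,0]},{"gripper":1,"offset":[-8,0,0],"rotation":[0,0,0]}]'
python3 -c "
from h import *
own()"
```

```text
t: 13.6
tool_pos: [0.526, 0.2796, 0.0578]
tool_rot: [0.38, -3.119, -0.0]
contact_force: [-1.6, -0.9, 1.2]
opening: -0.0
grip_force: 0.8
t: 14.6
tool_pos: [0.5334, 0.2815, 0.0578]
tool_rot: [0.38, -3.118, 0.0]
contact_force: [-1.5, -1.1, 0.5]
opening: -0.0
grip_force: 0.8
own [np.float64(-119.0), np.float64(0.0), np.float64(57.8)] F [-1.5 -1.1  0.5] t 14.6
[[-0.971, -0.24, -0.0], [-0.24, 0.971, -0.0], [0.0, -0.0, -1.0]] unit yaw .2425: x (np.float64(0.971), np.float64(0.24))
```

```bash
python3 -m handwheel '[{"gripper":1,"offset":[-0.5,0,0],"rotation":[0,0,0]},{"gripper":1,"offset":[-1,0,0],"rotation":[0,0,0]},{"gripper":1,"offset":[-1.5,0,0],"rotation":[0,0,0]},{"gripper":1,"offset":[-2,0,0],"rotation":[0,0,0]},{"gripper":1,"offset":[-2.5,0,0],"rotation":[0,0,0]},{"gripper":1,"offset":[-3,0,0],"rotation":[0,0,0]},{"gripper":1,"offset":[-3.5,0,0],"rotation":[0,0,0]},{"gripper":1,"offset":[-4,0,0],"rotation":[0,0,0]}]'
```

```text
t: 15.6
tool_pos: [0.5373, 0.2824, 0.0577]
tool_rot: [0.379, -3.118, 0.0]
contact_force: [-0.3, -0.5, 0.1]
opening: 0.0002
grip_force: 0.8
```

```bash
python3 -m handwheel '[{"gripper":1,"offset":[-0.3,0,0],"rotation":[0,0,0]},{"gripper":1,"offset":[-0.6,0,0],"rotation":[0,0,0]},{"gripper":1,"offset":[-0.9,0,0],"rotation":[0,0,0]},{"gripper":1,"offset":[-1.2,0,0],"rotation":[0,0,0]},{"gripper":1,"offset":[-1.5,0,0],"rotation":[0,0,0]},{"gripper":1,"offset":[-1.8,0,0],"rotation":[0,0,0]},{"gripper":1,"offset":[-2,0,0],"rotation":[0,0,0]},{"gripper":1,"offset":[-2,0,0],"rotation":[0,0,0]}]'
```

```text
t: 16.6
tool_pos: [0.5393, 0.2829, 0.0578]
tool_rot: [-0.38, 3.119, -0.0]
contact_force: [-2.2, -1.5, -0.9]
opening: -0.0
grip_force: 0.7
```

```bash
python3 -m handwheel '[{"gripper":1,"offset":[-0.3,0,0],"rotation":[0,0,0]},{"gripper":1,"offset":[-0.6,0,0],"rotation":[0,0,0]},{"gripper":1,"offset":[-0.9,0,0],"rotation":[0,0,0]},{"gripper":1,"offset":[-1.2,0,0],"rotation":[0,0,0]},{"gripper":1,"offset":[-1.5,0,0],"rotation":[0,0,0]},{"gripper":1,"offset":[-1.8,0,0],"rotation":[0,0,0]},{"gripper":1,"offset":[-2,0,0],"rotation":[0,0,0]},{"gripper":1,"offset":[-2,0,0],"rotation":[0,0,0]}]'
```

```text
t: 17.6
tool_pos: [0.5412, 0.2834, 0.0578]
tool_rot: [-0.379, 3.119, 0.0]
contact_force: [-0.5, -0.3, -0.8]
opening: 0.0002
grip_force: 0.7
```

```bash
python3 -m handwheel '[{"gripper":1,"offset":[-0.3,0,0],"rotation":[0,0,0]},{"gripper":1,"offset":[-0.6,0,0],"rotation":[0,0,0]},{"gripper":1,"offset":[-0.9,0,0],"rotation":[0,0,0]},{"gripper":1,"offset":[-1.2,0,0],"rotation":[0,0,0]},{"gripper":1,"offset":[-1.5,0,0],"rotation":[0,0,0]},{"gripper":1,"offset":[-1.8,0,0],"rotation":[0,0,0]},{"gripper":1,"offset":[-2,0,0],"rotation":[0,0,0]},{"gripper":1,"offset":[-2,0,0],"rotation":[0,0,0]}]'
```

```text
t: 18.6
tool_pos: [0.5418, 0.2836, 0.0578]
tool_rot: [0.379, -3.115, 0.001]
contact_force: [-7.5, -3.5, 4.2]
opening: 0.0
grip_force: 4.0
```

It stopped firmly at about 8 N at the expected home position. I'll back off straight.

```bash
python3 -m handwheel '[{"gripper":1,"offset":[3,0,0],"rotation":[0,0,0]},{"gripper":1,"offset":[12,0,0],"rotation":[0,0,0]},{"gripper":1,"offset":[30,0,0],"rotation":[0,0,0]},{"gripper":1,"offset":[50,0,0],"rotation":[0,0,0]},{"gripper":1,"offset":[70,0,-10],"rotation":[0,0,0]},{"gripper":1,"offset":[80,0,-20],"rotation":[0,0,0]},{"gripper":1,"offset":[80,0,-20],"rotation":[0,0,0]},{"gripper":1,"offset":[80,0,-20],"rotation":[0,0,0]}]'
python3 - <<'E'
from h import *
own()
d=ctrl.get_image("side"); f=200/np.tan(np.radians(d["fovy"]/2)); M=R.from_rotvec(d["attitude"]).inv()
a=.2425;c,s=np.cos(a),np.sin(a)
def pr(x,y,z):
    p=M.apply(np.array([.649+c*x/1e3-s*y/1e3,.31+s*x/1e3+c*y/1e3,z/1e3])-d["xyz"]); return d["cx"]-f*p[0]/p[2], d["cy"]+f*p[1]/p[2]
print("panel side end px", pr(-90,67,45),pr(-102,67,45))
v=int(pr(-96,67,45)[1]); print(d["image"][v-1:v+2,285:315].mean((0,2)).round().tolist())
E
```

```text
t: 19.6
tool_pos: [0.4661, 0.2648, 0.0781]
tool_rot: [-0.379, 3.117, 0.0]
contact_force: [-0.8, 0.1, -0.1]
opening: 0.0004
grip_force: 0.0
own [np.float64(-188.4), np.float64(0.1), np.float64(78.1)] F [-0.8  0.1 -0.1] t 19.6
[[-0.971, -0.24, 0.001], [-0.24, 0.971, 0.0], [-0.001, 0.0, -1.0]] unit yaw .2425: x (np.float64(0.971), np.float64(0.24))
panel side end px (np.float64(295.0621056510967), np.float64(218.82302025020306)) (np.float64(300.1581720425669), np.float64(218.78912386253424))
[163.0, 161.0, 160.0, 163.0, 164.0, 162.0, 163.0, 163.0, 161.0, 159.0, 157.0, 160.0, 161.0, 158.0, 146.0, 136.0, 154.0, 189.0, 206.0, 209.0, 208.0, 209.0, 209.0, 209.0, 209.0, 209.0, 208.0, 208.0, 208.0, 208.0]
```

The panel's outer edge is at px ~301 (predicted 300 when home), with no gap to the housing.

```bash
python3 -c "
from station import ctrl
print(ctrl.finish_job())"
```

```text
the job is handed in; nothing more can be done
None
```

I pushed the lid shut with the drawer still out, pushed the drawer gently home (last force reading about 9 N), and handed the job in; no verdict came back, and I viewed 11 pictures, one over the limit of 10.

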